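# Sort the filled punnets into their dispatch trays

## Robot

A 6-joint arm with a two-finger parallel gripper is mounted at the origin on the work surface. World frame = base frame: x ahead of the robot, y to its left, z up, the work surface at z = 0. Lengths are in m, angles in rad, forces in N, time in s.
With the tool pointing down it reaches from about 0.25 to 0.725 m from the base axis. Payload 4 kg.
Tool frame: the origin (TCP) lies between the finger pads; the fingertips stand 25 mm ahead of it and the grasp point (between the pads) lies 6 mm ahead of it; z points along the fingers, y is the line along which they close (so a half turn about z gives the same grasp; the last joint's range is limited). The gripper opens to 85 mm and grips with 20 to 120 N. Pads are 22 mm wide; open, the fingers measure 114 mm over their backs; the gripper's body (76 mm by 85 mm) begins 54 mm behind the grasp point. The pads swing forward as they close: fully open they stand 13 mm farther back than shut.
Start: joints at [1.22, 0.241, 0.005, 1.335, 0, 1.571], TCP at [0.172, 0.47, 0.256] pointing down, gripper open.
Joint ranges: [-2.72, 2.72], [-1.05, 1.87], [-1.09, 1.28], [-1.99, 2.15], [-1.42, 1.44], [-3.14, 3.14]. Speed limits (rad/s): [2.79, 2.79, 3.14, 3.14, 3.14, 3.14].

## Interface

Orientations are given as a unit quaternion [x, y, z, w].
In Python, from workcell import bot gives the robot as it stands. The module is installed in compiled form; this text tells all that it offers.
- The arm moves only by the shell command python3 -m pendant 'ROWS'. ROWS is JSON, one flat list of numbers, 7 for each row, row after row: the shift along the tool's x, y, z normalised to -1 to 1, where 1 is 0.5 m, then the turn, a rotation vector about the tool's x, y, z normalised to -1 to 1, where 1 is 180 degrees, then the opening, from 0 (shut) to 1 (fully open). In form: [tx, ty, tz, ax, ay, az, fingers, tx, ty, tz, ax, ay, az, fingers, ...]. A call has exactly 10 rows; each row is the pose to reach, as a shift and turn from the pose commanded when the call began, along the tool's axes at that moment, turning the shorter way round; what a row does not reach only later rows make up. A row lasts 1/12 s, in which the tool goes at most 41.7 mm and 7.16 degrees, less where a joint would pass 70% of its speed; a pose out of reach is approached as far as the arm can. A call with a number of a shift or a turn outside -1 to 1 is refused whole. A call with a gripper value outside its range is refused whole. The fingers move at their own pace and stop on an object; the grip force is fixed at half the most. Time passes only in rows, so rows that repeat a pose let the fingers close, or fill a call up. It gives the time, the measured TCP pose, the force, the opening and the grip force at its end, in the units of the state.
- bot.get_obs(): the state, without advancing time (a new reading comes with each control period).
- bot.camera(name): name is "side" or "top"; returns a dict with "pixels" (420x560x3 uint8, red, green, blue), "mtx" (3x3 intrinsics, pixels), "k1" (the pictures are not rectified: a ray, as slopes to the right and down, at radius r is drawn at 1 + k1 r^2 times it, then the intrinsics apply), "cam_to_world" (4x4, takes a point from camera to world coordinates). Camera axes: x right, y up, looking along -z (the intrinsics and any distortion apply to the point x, -y, -z); pixel columns grow to the right and rows downward; lengths in m; the calibration is good to about 2 mm. A picture is of the moment at which its call begins. There is no depth.
- bot.job_done(): hands the job in; it is judged then, once.
The state is a dict: "clock": time; "joint_pos": joint angles; "joint_vel": joint speeds; "tau": joint torques, N m; "eef_pos": TCP position; "tool_rot": TCP orientation; "ft_force": force on the tool from outside, world axes, zero at the start; "ft_torque": the same for the moment, N m; "grip_width": finger opening in m; "grasp_force": force on a finger pad.
Only numpy, scipy, OpenCV 4.12 (cv2) and the standard library are available. Lean on these libraries where they do the work, as an engineer would, in place of code of your own. Each camera call takes 0.05 s, during which the arm holds its last target. There are 200 camera calls.

## Task

Four punnets of produce stand on the packing bench: put each one into the small blue tray whose floor has the colour of its produce (red tomatoes to red, yellow tomatoes to yellow, cucumbers to green, aubergines to purple). Every punnet must end standing flat on the tray floor, wholly inside the rim and lengthways in the tray; either end may lead. Keep the punnets upright and set them down, do not drop them.

Things in the scene. Friction and masses are not known exactly. Their poses are not given: they have to be found in the camera images.
- punnet_red: loose pale grey-beige rectangular punnet filled with eight round red mini tomatoes. Outside 90 mm long (own x) by 54 mm wide (own y), plain upright walls 50 mm high, the produce rises to at most 61 mm; about 0.1 to 0.25 kg. Origin: centre of its underside; z up. Starts flat on the table; take it across its 54 mm width, high on the walls, from above.
- tray_red: fixed shallow blue tray with a plain red floor, lying flat on the table. Outside 120 mm (own x) by 86 mm (own y); its rim is 4 mm thick and 13 mm high over the table; the floor inside is 112 by 78 mm and 5 mm over the table. Origin: centre of its underside, on the table; z up.
- punnet_yellow: loose pale grey-beige rectangular punnet filled with eight round yellow mini tomatoes. Outside 90 mm long (own x) by 54 mm wide (own y), plain upright walls 50 mm high, the produce rises to at most 61 mm; about 0.1 to 0.25 kg. Origin: centre of its underside; z up. Starts flat on the table; take it across its 54 mm width, high on the walls, from above.
- tray_yellow: fixed shallow blue tray with a plain yellow floor, lying flat on the table. Outside 120 mm (own x) by 86 mm (own y); its rim is 4 mm thick and 13 mm high over the table; the floor inside is 112 by 78 mm and 5 mm over the table. Origin: centre of its underside, on the table; z up.
- punnet_green: loose pale grey-beige rectangular punnet filled with three green mini cucumbers. Outside 90 mm long (own x) by 54 mm wide (own y), plain upright walls 50 mm high, the produce rises to at most 61 mm; about 0.1 to 0.25 kg. Origin: centre of its underside; z up. Starts flat on the table; take it across its 54 mm width, high on the walls, from above.
- tray_green: fixed shallow blue tray with a plain green floor, lying flat on the table. Outside 120 mm (own x) by 86 mm (own y); its rim is 4 mm thick and 13 mm high over the table; the floor inside is 112 by 78 mm and 5 mm over the table. Origin: centre of its underside, on the table; z up.
- punnet_purple: loose pale grey-beige rectangular punnet filled with two dark purple mini aubergines with green caps. Outside 90 mm long (own x) by 54 mm wide (own y), plain upright walls 50 mm high, the produce rises to at most 61 mm; about 0.1 to 0.25 kg. Origin: centre of its underside; z up. Starts flat on the table; take it across its 54 mm width, high on the walls, from above.
- tray_purple: fixed shallow blue tray with a plain purple floor, lying flat on the table. Outside 120 mm (own x) by 86 mm (own y); its rim is 4 mm thick and 13 mm high over the table; the floor inside is 112 by 78 mm and 5 mm over the table. Origin: centre of its underside, on the table; z up.

How it is judged:
By the outcome, as a careful person would: the job done as asked, in the order asked, and still so for the second after the job is handed in, with the robot touching nothing.
It also fails if it takes over 102 s, if anything falls off the work surface, if the arm or the gripper's body presses on something with over 40 N, if the wrist force passes 120 N, or if a joint passes its speed limit or range.

## Working session

There is one attempt and no reset: what is moved stays moved. The work goes in short steps, Python scripts to look and compute and a shell command to move; the robot and the scene stay as the last step left them, time stands still between calls to the robot, and variables do not carry over. Pictures are saved under pics/ and viewed, at most 14 in all, crops included, and the job is handed in when it is done.

```bash
mkdir -p pics
python3 - <<'E'
from workcell import bot
import cv2
for n in("top","side"):
    c=bot.camera(n); cv2.imwrite(f"pics/{n}0.png",c["pixels"][:,:,::-1]); print(n,c["mtx"],c["k1"],c["cam_to_world"])
print(bot.get_obs())
E
```

```text
top [[443.75532049   0.         279.4783495 ]
 [  0.         443.75532049 209.68840374]
 [  0.           0.           1.        ]] -0.10621768470937346 [[-0.01773484  0.99256639 -0.12040527  0.39731645]
 [-0.99982715 -0.01827758 -0.00340459 -0.00645539]
 [-0.00558     0.12032408  0.99271898  1.08855763]
 [ 0.          0.          0.          1.        ]]
side [[392.5638721    0.         275.57830321]
 [  0.         392.5638721  205.31136232]
 [  0.           0.           1.        ]] -0.08320748930926286 [[-0.99592878  0.05002151 -0.07499142  0.45478134]
 [-0.08903778 -0.67577564  0.73171003  0.79096802]
 [-0.01407613  0.73540814  0.67747821  0.77791073]
 [ 0.          0.          0.          1.        ]]
{'clock': 0.1, 'joint_pos': array([ 1.22000456e+00,  2.41319715e-01,  3.87166092e-03,  1.33517767e+00,
       -1.09167246e-05,  1.57080928e+00]), 'joint_vel': array([ 0.00046779, -0.00128771,  0.00393485,  0.00045797, -0.00044016,
       -0.00099985]), 'tau': array([ 1.32910232e-04, -3.73139298e+01,  2.53009504e+01,  1.08177401e-02,
        2.16626682e-05, -6.40094186e-06]), 'eef_pos': array([0.1716502 , 0.46907559, 0.25551572]), 'tool_rot': array([ 1.74504258e-01,  9.84655994e-01, -9.01619710e-04, -1.54232827e-04]), 'ft_force': array([-0.15698309,  1.07001726, -0.56738044]), 'ft_torque': array([ 0.02724058,  0.00847566, -0.04474311]), 'grasp_force': 0.0, 'grip_width': 0.08552345696883142}
```

View pics/top0.png

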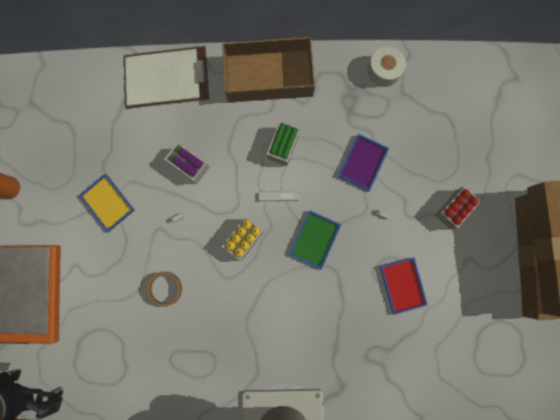

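View pics/side0.png

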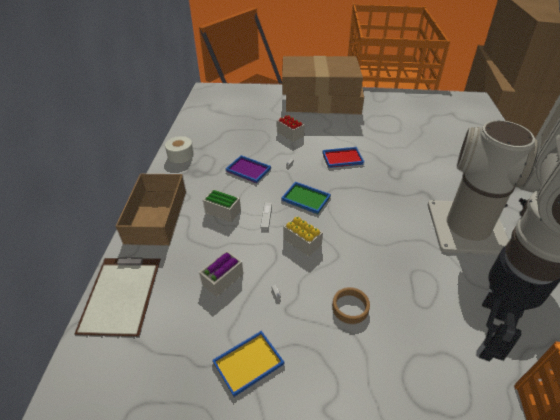

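The top view shows punnets: purple (186,163), green (284,142), yellow (242,239) and red (460,207). The trays are yellow (106,203), purple (363,162), green (316,240) and red (403,286). The side view agrees, and nothing is blocked.

```bash
cat > h.py <<'E'
import numpy as np, cv2
from scipy.spatial.transform import Rotation as R
from workcell import bot
def cast(c,uv,z):
    d=np.array([c["k1"],0,0,0,0.])
    n=cv2.undistortPoints(np.float64(uv).reshape(-1,1,2),c["mtx"],d)[:,0]
    T=c["cam_to_world"]; r=np.c_[n[:,0],-n[:,1],-np.ones(len(n))]@T[:3,:3].T; o=T[:3,3]
    return o+r*((z-o[2])/r[:,2])[:,None]
HUE={"red":(-8,8),"yellow":(18,32),"green":(45,80),"purple":(135,165),"blue":(98,122)}
def mask(c,col,s=90,v=40):
    h=cv2.cvtColor(c["pixels"],cv2.COLOR_RGB2HSV).astype(int); hh=h[...,0]; a,b=HUE[col]
    hh=np.where(hh>170,hh-180,hh)
    m=((hh>=a)&(hh<=b)&(h[...,1]>s)&(h[...,2]>v)).astype(np.uint8)
    return cv2.morphologyEx(m,cv2.MORPH_CLOSE,np.ones((3,3)))
def blobs(c,col,z,amin=100,amax=3000):
    out=[]
    for k in cv2.findContours(mask(c,col),cv2.RETR_EXTERNAL,cv2.CHAIN_APPROX_NONE)[0]:
        if not amin<cv2.contourArea(k)<amax: continue
        px=k[:,0].mean(0); w=cast(c,k[:,0],z)[:,:2]
        (x,y),_,_=r=cv2.minAreaRect((w*1000).astype(np.float32)); p=cv2.boxPoints(r)
        e=[p[1]-p[0],p[2]-p[1]]; e.sort(key=np.linalg.norm)
        a=np.degrees(np.arctan2(e[1][1],e[1][0]))%180
        out.append((px.round().tolist(),[round(x/1000,4),round(y/1000,4)],round(a,1),[round(float(np.linalg.norm(i)),1) for i in e]))
    return out
def go(x,y,z,ang=None):
    """normalised rows to put TCP at x,y,z with tool x axis along ang (deg, mod 180), pointing down"""
    o=bot.get_obs(); r=R.from_quat(o["tool_rot"]); t=r.inv().apply(np.array([x,y,z])-o["eef_pos"])/0.5
    rx=r.as_matrix()[:,0]; cur=np.degrees(np.arctan2(rx[1],rx[0]))
    print("cur",o["eef_pos"].round(4),"ang",round(cur,1),"q6",round(o["joint_pos"][5],2))
    for k in ((ang,ang+180) if ang is not None else (cur,)):
        a=np.radians(k); G=R.from_matrix(np.array([[np.cos(a),np.sin(a),0],[np.sin(a),-np.cos(a),0],[0,0,-1]]).T)
        print("go",t.round(4),((r.inv()*G).as_rotvec()/np.pi).round(4),"to",round(k%360,1))
E
python3 - <<'E'
from h import *
c=bot.camera("top")
print("trays",*blobs(c,"blue",.013),sep="\n")
for col in("red","yellow","green","purple"):
    print(col,*blobs(c,col,.054),sep="\n")
E
```

```text
trays
([315.0, 240.0], [0.4539, -0.087], np.float32(154.6), [85.2, 119.5])
([106.0, 202.0], [0.5541, 0.4299], np.float32(39.2), [86.6, 120.4])
([363.0, 162.0], [0.644, -0.213], np.float32(153.3), [84.8, 121.0])
red
([403.0, 285.0], [0.3405, -0.2879], np.float32(13.8), [70.6, 104.2])
([462.0, 207.0], [0.5229, -0.4377], np.float32(134.0), [49.1, 85.1])
yellow
([242.0, 238.0], [0.458, 0.0847], np.float32(141.2), [49.7, 84.8])
([106.0, 202.0], [0.5483, 0.4133], np.float32(39.4), [71.7, 103.6])
([275.0, 70.0], [0.8739, 0.018], np.float32(93.3), [152.0, 213.9])
green
([315.0, 240.0], [0.4517, -0.0838], np.float32(154.6), [72.0, 104.1])
([283.0, 141.0], [0.6902, -0.0151], np.float32(158.6), [43.0, 77.3])
purple
([186.0, 161.0], [0.6427, 0.2173], np.float32(53.3), [39.8, 65.9])
([363.0, 162.0], [0.6347, -0.2052], np.float32(153.2), [71.1, 102.3])
```

Run:
```python
from h import *
c=bot.camera("top")
p=cv2.resize(c["pixels"][130:200,150:310,::-1],None,fx=5,fy=5,interpolation=cv2.INTER_CUBIC);cv2.imwrite("pics/crop.png",p)
go(.458,.0847,.16,141.2)
```

```text
cur [0.1717 0.4692 0.2557] ang 159.9 q6 1.57
go [-0.802  -0.5252  0.1922] [-4.000e-04  1.000e-04  1.039e-01] to 141.2
go [-0.802  -0.5252  0.1922] [-1.000e-04 -6.000e-04 -8.961e-01] to 321.2
```

View pics/crop.png

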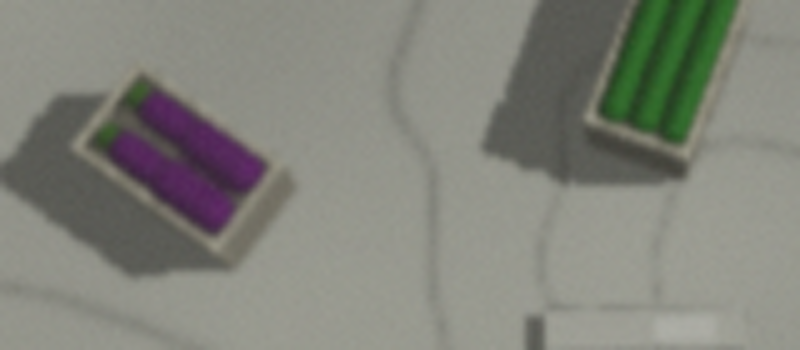

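The crop shows the purple punnet with its caps at the left end. Its rim corners are at crop pixels (140,70), (75,147), (217,250) and (285,168). I'm moving above the yellow punnet.

```bash
python3 -m pendant '[-0.4,-0.26,0.09,0,0,0.05,1,-0.8,-0.525,0.19,0,0,0.104,1,-0.8,-0.525,0.19,0,0,0.104,1,-0.8,-0.525,0.19,0,0,0.104,1,-0.8,-0.525,0.19,0,0,0.104,1,-0.8,-0.525,0.19,0,0,0.104,1,-0.8,-0.525,0.19,0,0,0.104,1,-0.8,-0.525,0.19,0,0,0.104,1,-0.8,-0.525,0.19,0,0,0.104,1,-0.8,-0.525,0.19,0,0,0.104,1]'
python3 - <<'E'
from h import *
c=bot.camera("top")
q=np.float64([[140,70],[75,147],[217,250],[285,168]])/5+[150,130]
w=cast(c,q-.4,.05);e=w[2]-w[1];print(w.mean(0),np.degrees(np.arctan2(e[1],e[0])),np.linalg.norm(e))
go(.458,.0847,.11,141.2)
E
```

```text
clock: 1.03
eef_pos: [0.4164, 0.1397, 0.175]
tool_rot: [0.332, 0.943, 0.0, 0.0]
ft_force: [-0.1, 0.5, 0.1]
grip_width: 0.0852
grasp_force: 0.0
[0.64482106 0.22151163 0.05      ] -126.76457715885594 0.08715349733199006
cur [0.42   0.1339 0.1736] ang 140.7 q6 1.0
go [-0.1205 -0.0277  0.1279] [-0.0008  0.0016 -0.0028] to 141.2
go [-0.1205 -0.0277  0.1279] [0.0025 0.0013 0.9972] to 321.2
```

```bash
python3 -m pendant '[-0.12,-0.028,0.1,0,0,0,1,-0.12,-0.028,0.1,0,0,0,1,-0.12,-0.028,0.1,0,0,0,1,-0.12,-0.028,0.1,0,0,0,1,-0.12,-0.028,0.1,0,0,0,1,-0.12,-0.028,0.1,0,0,0,1,-0.12,-0.028,0.1,0,0,0,1,-0.12,-0.028,0.1,0,0,0,1,-0.12,-0.028,0.1,0,0,0,1,-0.12,-0.028,0.1,0,0,0,1]'
python3 -c "
from h import *
go(.458,.0847,.044,141.2)"
```

```text
clock: 1.92
eef_pos: [0.4537, 0.0936, 0.1257]
tool_rot: [0.332, 0.943, 0.0, 0.0]
ft_force: [-0.3, -0.0, 0.5]
grip_width: 0.0853
grasp_force: 0.0
cur [0.4537 0.0936 0.1257] ang 141.2 q6 0.88
go [-0.0178 -0.0086  0.1635] [0.0003 0.0002 0.0002] to 141.2
go [-0.0178 -0.0086  0.1635] [-3.000e-04  4.000e-04 -9.998e-01] to 321.2
```

```bash
python3 -m pendant '[-0.018,-0.0086,0,0,0,0,1,-0.018,-0.0086,0.02,0,0,0,1,-0.018,-0.0086,0.08,0,0,0,1,-0.018,-0.0086,0.13,0,0,0,1,-0.018,-0.0086,0.155,0,0,0,1,-0.018,-0.0086,0.163,0,0,0,1,-0.018,-0.0086,0.163,0,0,0,1,-0.018,-0.0086,0.163,0,0,0,0,-0.018,-0.0086,0.163,0,0,0,0,-0.018,-0.0086,0.163,0,0,0,0]'
python3 -m pendant '[0,0,0,0,0,0,0,0,0,0,0,0,0,0,0,0,0,0,0,0,0,0,0,0,0,0,0,0,0,0,0,0,0,0,0,0,0,-0.02,0,0,0,0,0,0,-0.06,0,0,0,0,0,0,-0.12,0,0,0,0,0,0,-0.18,0,0,0,0,0,0,-0.2,0,0,0,0,0,0,-0.2,0,0,0,0]'
python3 - <<'E'
from h import *
c=bot.camera("top");cv2.imwrite("pics/t1.png",c["pixels"][:,:,::-1])
go(.5541,.4299,.15,39.2)
E
```

```text
clock: 2.75
eef_pos: [0.4595, 0.0843, 0.0453]
tool_rot: [0.332, 0.943, 0.001, 0.002]
ft_force: [1.7, 0.5, 2.0]
grip_width: 0.053
grasp_force: 64.4
cur [0.4595 0.0843 0.0452] ang 141.2 q6 0.86
go [ 0.2853  0.6577 -0.2084] [ 1.300e-03 -3.000e-04  5.666e-01] to 39.2
go [ 0.2853  0.6577 -0.2084] [ 2.000e-04  1.200e-03 -4.334e-01] to 219.2schema error: expected 10 rows
```

View pics/t1.png

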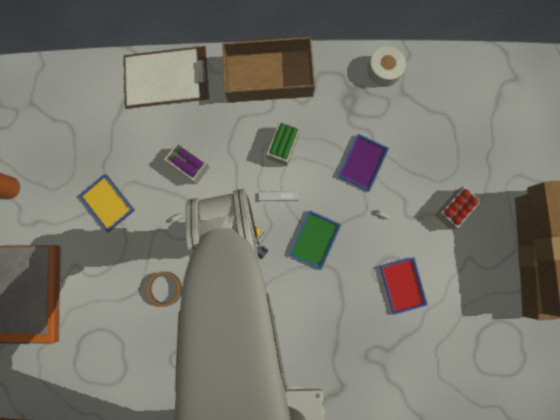

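The fingers stopped at 53 mm with the yellow punnet between them. The picture shows the hand over it at about (250,235), and nothing else has moved. Next I lift and carry it.

```bash
python3 -m pendant '[0,0,-0.03,0,0,0,0,0,0,-0.09,0,0,0,0,0,0,-0.15,0,0,0,0,0,0,-0.2,0,0,0,0,0.05,0.12,-0.208,0,0,-0.08,0,0.1,0.22,-0.208,0,0,-0.15,0,0.14,0.32,-0.208,0,0,-0.21,0,0.18,0.42,-0.208,0,0,-0.27,0,0.22,0.5,-0.208,0,0,-0.33,0,0.25,0.58,-0.208,0,0,-0.38,0]'
python3 -c "
from h import *
go(.5541,.4299,.12,39.2)"
```

```text
clock: 3.63
eef_pos: [0.5241, 0.3269, 0.1481]
tool_rot: [-0.039, 0.999, 0.0, 0.0]
ft_force: [1.7, -0.8, -1.7]
grip_width: 0.0528
grasp_force: 63.8
cur [0.5241 0.3269 0.1481] ang -175.5 q6 0.48
go [-0.0761  0.2006  0.0563] [2.000e-04 0.000e+00 8.074e-01] to 39.2
go [-0.0761  0.2006  0.0563] [-0.000e+00  1.000e-04 -1.926e-01] to 219.2
```

```bash
python3 -m pendant '[-0.02,0.06,0.01,0,0,-0.04,0,-0.04,0.12,0.02,0,0,-0.08,0,-0.06,0.17,0.03,0,0,-0.12,0,-0.076,0.2,0.03,0,0,-0.16,0,-0.076,0.2,0.03,0,0,-0.193,0,-0.076,0.2,0.03,0,0,-0.193,0,-0.076,0.2,0.03,0,0,-0.193,0,-0.076,0.2,0.03,0,0,-0.193,0,-0.076,0.2,0.03,0,0,-0.193,0,-0.076,0.2,0.03,0,0,-0.193,0]'
python3 - <<'E'
from h import *
c=bot.camera("side");cv2.imwrite("pics/s1.png",c["pixels"][:,:,::-1])
go(.5541,.4299,.052,39.2)
E
```

```text
clock: 4.47
eef_pos: [0.5549, 0.4268, 0.1331]
tool_rot: [-0.332, 0.943, 0.0, 0.0]
ft_force: [-0.1, 0.3, -2.0]
grip_width: 0.0533
grasp_force: 63.9
cur [0.5549 0.4269 0.1331] ang -141.2 q6 -0.02
go [-0.0024  0.0057  0.1623] [2.000e-04 0.000e+00 9.978e-01] to 39.2
go [-0.0024  0.0057  0.1623] [-0.      0.0001 -0.0022] to 219.2
```

View pics/s1.png

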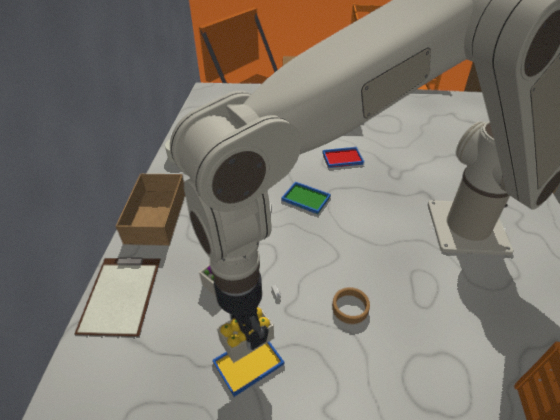

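The side view shows the yellow punnet held upright at about (245,330), over the yellow tray. Lowering it now.

```bash
python3 -m pendant '[-0.0024,0.0057,0.03,0,0,-0.002,0,-0.0024,0.0057,0.08,0,0,-0.002,0,-0.0024,0.0057,0.12,0,0,-0.002,0,-0.0024,0.0057,0.145,0,0,-0.002,0,-0.0024,0.0057,0.155,0,0,-0.002,0,-0.0024,0.0057,0.16,0,0,-0.002,0,-0.0024,0.0057,0.164,0,0,-0.002,0,-0.0024,0.0057,0.165,0,0,-0.002,0,-0.0024,0.0057,0.165,0,0,-0.002,0,-0.0024,0.0057,0.165,0,0,-0.002,0]'
```

```text
clock: 5.35
eef_pos: [0.5545, 0.431, 0.0514]
tool_rot: [-0.336, 0.942, 0.0, 0.001]
ft_force: [0.7, 0.1, -2.3]
grip_width: 0.0535
grasp_force: 63.9
```

```bash
python3 -m pendant '[0,0,0.002,0,0,0,0,0,0,0.003,0,0,0,0,0,0,0.003,0,0,0,0,0,0,0.003,0,0,0,1,0,0,0.003,0,0,0,1,0,0,0.003,0,0,0,1,0,0,0.003,0,0,0,1,0,0,-0.03,0,0,0,1,0,0,-0.1,0,0,0,1,0,0,-0.18,0,0,0,1]'
python3 -c "
from h import *
go(.6448,.2215,.14,53.2)"
```

```text
clock: 6.18
eef_pos: [0.552, 0.429, 0.1371]
tool_rot: [-0.336, 0.942, -0.001, -0.004]
ft_force: [0.8, 0.6, -0.1]
grip_width: 0.0856
grasp_force: 0.0
cur [0.552  0.429  0.1371] ang -140.7 q6 -0.02
go [ 0.119  -0.4387 -0.005 ] [-3.700e-03 -5.000e-04  9.225e-01] to 53.2
go [ 0.119  -0.4387 -0.005 ] [ 0.0004 -0.0026 -0.0775] to 233.2
```

```bash
python3 -m pendant '[0.03,-0.1,-0.02,0,0,-0.03,1,0.05,-0.18,-0.02,0,0,-0.06,1,0.075,-0.26,-0.02,0,0,-0.0775,1,0.095,-0.34,-0.01,0,0,-0.0775,1,0.11,-0.4,-0.005,0,0,-0.0775,1,0.119,-0.4387,-0.005,0,0,-0.0775,1,0.119,-0.4387,-0.005,0,0,-0.0775,1,0.119,-0.4387,-0.005,0,0,-0.0775,1,0.119,-0.4387,-0.005,0,0,-0.0775,1,0.119,-0.4387,-0.005,0,0,-0.0775,1]'
python3 -c "
from h import *
go(.6448,.2215,.044,53.2)"
```

```text
clock: 7.02
eef_pos: [0.6461, 0.2244, 0.1426]
tool_rot: [-0.449, 0.894, 0.0, -0.0]
ft_force: [0.3, 1.1, 0.7]
grip_width: 0.0853
grasp_force: 0.0
cur [0.6461 0.2244 0.1426] ang -126.7 q6 -0.6
go [ 0.0062 -0.0015  0.1972] [-0.000e+00  2.000e-04 -9.994e-01] to 53.2
go [ 0.0062 -0.0015  0.1972] [0.0001 0.     0.0006] to 233.2
```

```bash
python3 -m pendant '[0.006,-0.0015,0.03,0,0,0,1,0.006,-0.0015,0.1,0,0,0,1,0.006,-0.0015,0.15,0,0,0,1,0.006,-0.0015,0.18,0,0,0,1,0.006,-0.0015,0.195,0,0,0,1,0.006,-0.0015,0.197,0,0,0,1,0.006,-0.0015,0.197,0,0,0,0,0.006,-0.0015,0.197,0,0,0,0,0.006,-0.0015,0.197,0,0,0,0,0.006,-0.0015,0.197,0,0,0,0]'
python3 -c "
from h import *
go(.644,-.213,.15,153.3)"
```

```text
clock: 7.85
eef_pos: [0.6468, 0.2207, 0.0464]
tool_rot: [-0.448, 0.894, -0.0, 0.002]
ft_force: [1.5, 0.0, 11.0]
grip_width: 0.0534
grasp_force: 66.9
cur [0.6468 0.2207 0.0464] ang -126.8 q6 -0.6
go [ 0.6974 -0.5154 -0.2084] [2.00e-04 1.40e-03 4.44e-01] to 153.3
go [ 0.6974 -0.5154 -0.2084] [-1.50e-03  2.00e-04 -5.56e-01] to 333.3
```

```bash
python3 -m pendant '[0,0,-0.04,0,0,0,0,0,0,-0.11,0,0,0,0,0,0,-0.18,0,0,0,0,0,0,-0.25,0,0,0,0,0.04,-0.03,-0.27,0,0,0.04,0,0.1,-0.075,-0.27,0,0,0.08,0,0.16,-0.12,-0.27,0,0,0.12,0,0.22,-0.163,-0.27,0,0,0.16,0,0.28,-0.207,-0.27,0,0,0.2,0,0.34,-0.251,-0.27,0,0,0.235,0]'
python3 -c "
from h import *
go(.644,-.213,.17,153.3)"
```

```text
clock: 8.68
eef_pos: [0.6439, 0.0071, 0.18]
tool_rot: [-0.092, 0.996, -0.0, 0.001]
ft_force: [0.8, -0.6, -0.9]
grip_width: 0.0526
grasp_force: 65.0
cur [0.6439 0.0071 0.18  ] ang -169.4 q6 -0.17
go [ 0.0806 -0.4328  0.02  ] [0.     0.0004 0.2071] to 153.3
go [ 0.0806 -0.4328  0.02  ] [-5.000e-04  1.000e-04 -7.929e-01] to 333.3
```

```bash
python3 -m pendant '[0.013,-0.07,0,0,0,0.035,0,0.026,-0.14,0,0,0,0.07,0,0.039,-0.21,0.005,0,0,0.105,0,0.052,-0.28,0.01,0,0,0.14,0,0.067,-0.36,0.02,0,0,0.175,0,0.08,-0.43,0.02,0,0,0.207,0,0.08,-0.433,0.02,0,0,0.207,0,0.08,-0.433,0.02,0,0,0.207,0,0.08,-0.433,0.02,0,0,0.207,0,0.08,-0.433,0.02,0,0,0.207,0]'
python3 -c "
from h import *
go(.644,-.213,.051,153.3)"
```

```text
clock: 9.52
eef_pos: [0.6459, -0.2102, 0.1695]
tool_rot: [0.227, 0.974, 0.0, 0.0]
ft_force: [0.3, 0.6, -1.7]
grip_width: 0.0527
grasp_force: 65.0
cur [ 0.6459 -0.2102  0.1695] ang 153.7 q6 0.14
go [ 0.001  -0.0069  0.237 ] [0.0002 0.     0.0025] to 153.3
go [ 0.001  -0.0069  0.237 ] [-1.000e-04  2.000e-04 -9.975e-01] to 333.3
```

```bash
python3 -m pendant '[0.001,-0.007,0.04,0,0,0.002,0,0.001,-0.007,0.1,0,0,0.002,0,0.001,-0.007,0.16,0,0,0.002,0,0.001,-0.007,0.2,0,0,0.002,0,0.001,-0.007,0.22,0,0,0.002,0,0.001,-0.007,0.23,0,0,0.002,0,0.001,-0.007,0.234,0,0,0.002,0,0.001,-0.007,0.237,0,0,0.002,0,0.001,-0.007,0.237,0,0,0.002,0,0.001,-0.007,0.237,0,0,0.002,0]'
```

```text
clock: 10.35
eef_pos: [0.6449, -0.2145, 0.0524]
tool_rot: [0.231, 0.973, -0.0, 0.001]
ft_force: [-0.2, -0.8, -0.7]
grip_width: 0.0531
grasp_force: 65.0
```

```bash
python3 -m pendant '[0,0,0.0015,0,0,0,0,0,0,0.003,0,0,0,0,0,0,0.003,0,0,0,0,0,0,0.003,0,0,0,1,0,0,0.003,0,0,0,1,0,0,0.003,0,0,0,1,0,0,0.003,0,0,0,1,0,0,-0.03,0,0,0,1,0,0,-0.1,0,0,0,1,0,0,-0.18,0,0,0,1]'
python3 -c "
from h import *
go(.5229,-.4377,.14,134)"
```

```text
clock: 11.18
eef_pos: [0.6415, -0.2136, 0.1379]
tool_rot: [0.231, 0.973, 0.0, -0.004]
ft_force: [1.1, -0.9, 0.3]
grip_width: 0.0851
grasp_force: 0.0
cur [ 0.6415 -0.2136  0.1379] ang 153.3 q6 0.15
go [ 0.0103 -0.5071 -0.0036] [-0.0008 -0.0024  0.1071] to 134
go [ 0.0103 -0.5071 -0.0036] [ 0.0034 -0.0011 -0.8929] to 314
```

```bash
python3 -m pendant '[0.001,-0.06,-0.02,0,0,0.03,1,0.003,-0.14,-0.02,0,0,0.06,1,0.005,-0.22,-0.02,0,0,0.09,1,0.007,-0.3,-0.02,0,0,0.107,1,0.01,-0.38,-0.01,0,0,0.107,1,0.01,-0.46,0,0,0,0.107,1,0.01,-0.507,0,0,0,0.107,1,0.01,-0.507,0,0,0,0.107,1,0.01,-0.507,0,0,0,0.107,1,0.01,-0.507,0,0,0,0.107,1]'
python3 - <<'E'
from h import *
c=bot.camera("side");cv2.imwrite("pics/s2.png",c["pixels"][:,:,::-1])
go(.5229,-.4377,.044,134)
E
```

```text
clock: 12.02
eef_pos: [0.5254, -0.4381, 0.1404]
tool_rot: [0.391, 0.921, 0.0, -0.0]
ft_force: [0.1, 0.5, 1.0]
grip_width: 0.0854
grasp_force: 0.0
cur [ 0.5259 -0.4375  0.1405] ang 134.1 q6 0.11
go [ 0.0038 -0.0046  0.1931] [ 0.0001 -0.0001  0.0005] to 134
go [ 0.0038 -0.0046  0.1931] [ 2.000e-04  2.000e-04 -9.995e-01] to 314
```

View pics/s2.png

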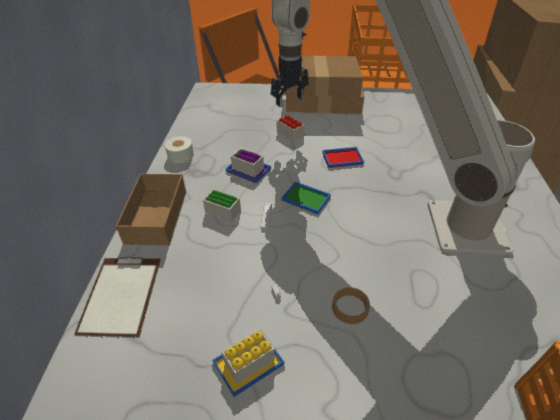

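The side view shows yellow standing in its tray at (248,360) and purple in its tray at (247,163). The hand is over red at (290,128), clear of the box.

```bash
python3 -m pendant '[0.004,-0.0046,0.03,0,0,0,1,0.004,-0.0046,0.1,0,0,0,1,0.004,-0.0046,0.15,0,0,0,1,0.004,-0.0046,0.18,0,0,0,1,0.004,-0.0046,0.19,0,0,0,1,0.004,-0.0046,0.193,0,0,0,1,0.004,-0.0046,0.193,0,0,0,0,0.004,-0.0046,0.193,0,0,0,0,0.004,-0.0046,0.193,0,0,0,0,0.004,-0.0046,0.193,0,0,0,0]'
python3 -c "
from h import *
go(.3378,-.3013,.14,13.8)"
```

```text
clock: 12.9
eef_pos: [0.5237, -0.4395, 0.0466]
tool_rot: [0.39, 0.921, -0.001, 0.002]
ft_force: [-0.1, 0.3, 4.6]
grip_width: 0.0531
grasp_force: 64.8
cur [ 0.5237 -0.4395  0.0466] ang 134.0 q6 0.1
go [ 0.4563 -0.075  -0.1888] [0.0015 0.0007 0.668 ] to 13.8
go [ 0.4563 -0.075  -0.1888] [-0.0006  0.0013 -0.332 ] to 193.8
```

```bash
python3 -m pendant '[0,0,-0.04,0,0,0,0,0,0,-0.1,0,0,0,0,0,0,-0.16,0,0,0,0,0.03,-0.005,-0.19,0,0,-0.035,0,0.09,-0.015,-0.19,0,0,-0.07,0,0.15,-0.025,-0.19,0,0,-0.11,0,0.21,-0.035,-0.19,0,0,-0.145,0,0.27,-0.045,-0.19,0,0,-0.18,0,0.33,-0.055,-0.19,0,0,-0.215,0,0.39,-0.065,-0.19,0,0,-0.25,0]'
python3 -c "
from h import *
go(.3378,-.3013,.13,13.8)"
```

```text
clock: 13.73
eef_pos: [0.3622, -0.3202, 0.1396]
tool_rot: [0.006, 1.0, -0.0, 0.0]
ft_force: [-0.1, -0.5, -1.5]
grip_width: 0.053
grasp_force: 63.8
cur [ 0.3622 -0.3202  0.1396] ang 179.3 q6 -0.71
go [0.0492 0.0371 0.0192] [3.000e-04 4.000e-04 9.196e-01] to 13.8
go [0.0492 0.0371 0.0192] [-0.0003  0.0002 -0.0804] to 193.8
```

```bash
python3 -m pendant '[0.025,0.02,0.01,0,0,-0.04,0,0.049,0.037,0.019,0,0,-0.08,0,0.049,0.037,0.019,0,0,-0.08,0,0.049,0.037,0.019,0,0,-0.08,0,0.049,0.037,0.019,0,0,-0.08,0,0.049,0.037,0.019,0,0,-0.08,0,0.049,0.037,0.019,0,0,-0.08,0,0.049,0.037,0.019,0,0,-0.08,0,0.049,0.037,0.019,0,0,-0.08,0,0.049,0.037,0.019,0,0,-0.08,0]'
python3 -c "
from h import *
go(.3378,-.3013,.051,13.8)"
```

```text
clock: 14.57
eef_pos: [0.3394, -0.3022, 0.1295]
tool_rot: [-0.117, 0.993, 0.0, -0.0]
ft_force: [-0.2, 0.1, -1.9]
grip_width: 0.0532
grasp_force: 63.9
cur [ 0.3394 -0.3022  0.1295] ang -166.6 q6 -0.96
go [0.0027 0.0025 0.157 ] [-1.000e-04 -1.000e-04  9.978e-01] to 13.8
go [0.0027 0.0025 0.157 ] [ 0.     -0.     -0.0022] to 193.8
```

```bash
python3 -m pendant '[0.003,0.0025,0.03,0,0,0,0,0.003,0.0025,0.08,0,0,0,0,0.003,0.0025,0.12,0,0,0,0,0.003,0.0025,0.14,0,0,0,0,0.003,0.0025,0.15,0,0,0,0,0.003,0.0025,0.154,0,0,0,0,0.003,0.0025,0.156,0,0,0,0,0.003,0.0025,0.157,0,0,0,0,0.003,0.0025,0.157,0,0,0,0,0.003,0.0025,0.157,0,0,0,0]'
```

```text
clock: 15.4
eef_pos: [0.338, -0.3016, 0.0519]
tool_rot: [-0.117, 0.993, -0.001, 0.001]
ft_force: [-0.1, 0.3, -1.2]
grip_width: 0.0531
grasp_force: 64.0
```

```bash
python3 -m pendant '[0,0,0.0015,0,0,0,0,0,0,0.003,0,0,0,0,0,0,0.003,0,0,0,0,0,0,0.003,0,0,0,1,0,0,0.003,0,0,0,1,0,0,0.003,0,0,0,1,0,0,0.003,0,0,0,1,0,0,-0.03,0,0,0,1,0,0,-0.1,0,0,0,1,0,0,-0.18,0,0,0,1]'
python3 -c "
from h import *
go(.6902,-.0151,.14,158.6)"
```

```text
clock: 16.23
eef_pos: [0.3358, -0.2997, 0.14]
tool_rot: [-0.117, 0.993, 0.002, -0.002]
ft_force: [1.5, -0.6, -0.3]
grip_width: 0.0853
grasp_force: 0.0
cur [ 0.3358 -0.2997  0.14  ] ang -166.6 q6 -0.96
go [-0.8216  0.389  -0.001 ] [ 0.0013 -0.0017  0.1935] to 158.6
go [-0.8216  0.389  -0.001 ] [ 0.0022  0.0017 -0.8065] to 338.6
```

```bash
python3 -m pendant '[-0.04,0.02,-0.01,0,0,0.02,1,-0.11,0.05,-0.01,0,0,0.05,1,-0.18,0.085,-0.01,0,0,0.08,1,-0.25,0.12,-0.01,0,0,0.11,1,-0.32,0.15,-0.01,0,0,0.14,1,-0.39,0.185,-0.01,0,0,0.17,1,-0.46,0.22,-0.01,0,0,0.194,1,-0.53,0.25,-0.01,0,0,0.194,1,-0.6,0.285,-0.01,0,0,0.194,1,-0.66,0.31,-0.01,0,0,0.194,1]'
python3 -c "
from h import *
go(.6902,-.0151,.14,158.6)"
```

```text
clock: 17.07
eef_pos: [0.6241, -0.0715, 0.1456]
tool_rot: [0.186, 0.983, 0.0, -0.0]
ft_force: [-0.1, -0.4, 0.4]
grip_width: 0.0854
grasp_force: 0.0
cur [ 0.6241 -0.0715  0.1456] ang 158.6 q6 0.26
go [-0.082   0.1532  0.0113] [ 0.0001 -0.0001 -0.0001] to 158.6
go [-0.082   0.1532  0.0113] [-1.000e-04 -2.000e-04  9.999e-01] to 338.6
```

```bash
python3 -m pendant '[-0.04,0.07,0.005,0,0,0,1,-0.08,0.14,0.01,0,0,0,1,-0.082,0.153,0.01,0,0,0,1,-0.082,0.153,0.01,0,0,0,1,-0.082,0.153,0.01,0,0,0,1,-0.082,0.153,0.01,0,0,0,1,-0.082,0.153,0.01,0,0,0,1,-0.082,0.153,0.01,0,0,0,1,-0.082,0.153,0.01,0,0,0,1,-0.082,0.153,0.01,0,0,0,1]'
python3 -c "
from h import *
go(.6902,-.0151,.044,158.6)"
```

```text
clock: 17.9
eef_pos: [0.6884, -0.0185, 0.1419]
tool_rot: [0.187, 0.982, 0.0, 0.0]
ft_force: [0.5, 0.5, -0.5]
grip_width: 0.0854
grasp_force: 0.0
cur [ 0.6884 -0.0185  0.1419] ang 158.4 q6 0.35
go [-0.0007  0.0077  0.1957] [ 0.0001  0.0002 -0.0009] to 158.6
go [-0.0007  0.0077  0.1957] [ 3.000e-04 -1.000e-04  9.991e-01] to 338.6
```

```bash
python3 -m pendant '[-0.001,0.0077,0.03,0,0,0,1,-0.001,0.0077,0.1,0,0,0,1,-0.001,0.0077,0.15,0,0,0,1,-0.001,0.0077,0.18,0,0,0,1,-0.001,0.0077,0.192,0,0,0,1,-0.001,0.0077,0.196,0,0,0,1,-0.001,0.0077,0.196,0,0,0,0,-0.001,0.0077,0.196,0,0,0,0,-0.001,0.0077,0.196,0,0,0,0,-0.001,0.0077,0.196,0,0,0,0]'
python3 -c "
from h import *
go(.4539,-.087,.14,154.6)"
```

```text
clock: 18.73
eef_pos: [0.6921, -0.0143, 0.0455]
tool_rot: [0.187, 0.982, 0.0, 0.002]
ft_force: [1.1, -0.3, 10.6]
grip_width: 0.0529
grasp_force: 66.8
cur [ 0.6921 -0.0143  0.0455] ang 158.5 q6 0.35
go [ 0.3892 -0.3096 -0.191 ] [0.0005 0.0012 0.0217] to 154.6
go [ 0.3892 -0.3096 -0.191 ] [-1.900e-03  8.000e-04 -9.783e-01] to 334.6
```

```bash
python3 -m pendant '[0,0,-0.04,0,0,0,0,0,0,-0.1,0,0,0,0,0,0,-0.16,0,0,0,0,0.04,-0.03,-0.19,0,0,0.02,0,0.09,-0.07,-0.19,0,0,0.022,0,0.14,-0.11,-0.19,0,0,0.022,0,0.19,-0.15,-0.19,0,0,0.022,0,0.24,-0.19,-0.19,0,0,0.022,0,0.29,-0.23,-0.19,0,0,0.022,0,0.34,-0.27,-0.19,0,0,0.022,0]'
python3 -m pendant '[0.03,-0.02,0,0,0,0,0,0.05,-0.04,0,0,0,0,0,0.05,-0.04,0,0,0,0,0,0.05,-0.04,0,0,0,0,0,0.05,-0.04,0,0,0,0,0,0.05,-0.04,0,0,0,0,0,0.05,-0.04,0,0,0,0,0,0.05,-0.04,0,0,0,0,0,0.05,-0.04,0,0,0,0,0,0.05,-0.04,0,0,0,0,0]'
python3 -c "
from h import *
go(.4539,-.087,.051,154.6)"
```

```text
clock: 19.57
eef_pos: [0.4815, -0.0779, 0.1388]
tool_rot: [0.22, 0.975, -0.0, 0.001]
ft_force: [0.5, 0.1, -1.3]
grip_width: 0.0532
grasp_force: 64.9
clock: 20.4
eef_pos: [0.4519, -0.0848, 0.1379]
tool_rot: [0.22, 0.975, 0.0, -0.0]
ft_force: [0.6, -0.2, -1.1]
grip_width: 0.0527
grasp_force: 64.8
cur [ 0.4519 -0.0848  0.1379] ang 154.6 q6 0.26
go [-0.0056 -0.0023  0.1738] [-0.     -0.0001 -0.0002] to 154.6
go [-0.0056 -0.0023  0.1738] [-2.000e-04  0.000e+00  9.998e-01] to 334.6
```

```bash
python3 -m pendant '[-0.0056,-0.0023,0.03,0,0,0,0,-0.0056,-0.0023,0.09,0,0,0,0,-0.0056,-0.0023,0.13,0,0,0,0,-0.0056,-0.0023,0.155,0,0,0,0,-0.0056,-0.0023,0.165,0,0,0,0,-0.0056,-0.0023,0.17,0,0,0,0,-0.0056,-0.0023,0.173,0,0,0,0,-0.0056,-0.0023,0.174,0,0,0,0,-0.0056,-0.0023,0.174,0,0,0,0,-0.0056,-0.0023,0.174,0,0,0,0]'
```

```text
clock: 21.23
eef_pos: [0.4545, -0.0873, 0.052]
tool_rot: [0.22, 0.975, 0.0, 0.001]
ft_force: [-0.1, -0.3, -1.3]
grip_width: 0.0529
grasp_force: 64.8
```

```bash
python3 -m pendant '[0,0,0.0015,0,0,0,0,0,0,0.003,0,0,0,0,0,0,0.003,0,0,0,0,0,0,0.003,0,0,0,1,0,0,0.003,0,0,0,1,0,0,0.003,0,0,0,1,0,0,0.003,0,0,0,1,0,0,-0.03,0,0,0,1,0,0,-0.1,0,0,0,1,0,0,-0.18,0,0,0,1]'
python3 -c "
from h import *
go(.172,.47,.26,159.9)"
```

```text
clock: 22.07
eef_pos: [0.4515, -0.0867, 0.14]
tool_rot: [0.22, 0.975, -0.0, -0.003]
ft_force: [0.1, -0.4, -0.7]
grip_width: 0.0856
grasp_force: 0.0
cur [ 0.4515 -0.0867  0.14  ] ang 154.5 q6 0.25
go [ 0.9848  0.7646 -0.2351] [-0.0004 -0.002  -0.0298] to 159.9
go [ 0.9848  0.7646 -0.2351] [-3.100e-03  7.000e-04  9.702e-01] to 339.9
```

```bash
python3 -m pendant '[0,0,-0.06,0,0,0,1,0,0,-0.14,0,0,0,1,0.06,0.05,-0.2,0,0,0,1,0.12,0.09,-0.23,0,0,0,1,0.18,0.14,-0.23,0,0,0,1,0.24,0.185,-0.23,0,0,0,1,0.3,0.23,-0.23,0,0,0,1,0.36,0.28,-0.23,0,0,0,1,0.42,0.325,-0.23,0,0,0,1,0.48,0.37,-0.23,0,0,0,1]'
python3 -m pendant '[0.06,0.05,0,0,0,0,1,0.12,0.09,0,0,0,0,1,0.18,0.14,0,0,0,0,1,0.24,0.185,0,0,0,0,1,0.3,0.23,0,0,0,0,1,0.36,0.28,0,0,0,0,1,0.42,0.325,0,0,0,0,1,0.42,0.325,0,0,0,0,1,0.42,0.325,0,0,0,0,1,0.42,0.325,0,0,0,0,1]'
python3 - <<'E'
from h import *
c=bot.camera("top")
cv2.imwrite("pics/t3.png",c["pixels"][:,:,::-1])
d=bot.camera("side");cv2.imwrite("pics/s3.png",cv2.resize(d["pixels"][:,:,::-1][100:420,120:400],None,fx=1.8,fy=1.8))
print("trays",*blobs(c,"blue",.013),sep="\n")
for col in("red","yellow","green","purple"): print(col,*blobs(c,col,.059),sep="\n")
E
```

```text
clock: 22.9
eef_pos: [0.3154, 0.1844, 0.2563]
tool_rot: [0.22, 0.975, 0.0, 0.0]
ft_force: [1.2, -0.0, -1.2]
grip_width: 0.0854
grasp_force: 0.0
clock: 23.73
eef_pos: [0.1966, 0.4195, 0.2557]
tool_rot: [0.22, 0.975, -0.001, 0.0]
ft_force: [-0.5, -1.4, -0.2]
grip_width: 0.0853
grasp_force: 0.0
trays
([315.0, 239.0], [0.4539, -0.0871], np.float32(154.7), [84.9, 119.4])
red
([401.0, 285.0], [0.3414, -0.2881], np.float32(14.2), [74.1, 103.2])
yellow
([108.0, 202.0], [0.5495, 0.4121], np.float32(38.8), [69.8, 107.7])
([243.0, 95.0], [0.8069, 0.0812], np.float32(96.6), [28.8, 76.1])
([287.0, 87.0], [0.8397, -0.0184], np.float32(93.2), [82.5, 123.4])
([306.0, 71.0], [0.8612, -0.0797], np.float32(32.7), [37.1, 78.6])
([273.0, 47.0], [0.9318, 0.0195], np.float32(86.3), [53.7, 212.1])
green
([320.0, 242.0], [0.4507, -0.0928], np.float32(154.7), [53.7, 77.7])
([305.0, 243.0], [0.4519, -0.0831], np.float32(154.8), [70.9, 104.0])
purple
([368.0, 158.0], [0.6417, -0.215], np.float32(151.8), [39.3, 64.0])
([354.0, 166.0], [0.6337, -0.2038], np.float32(153.6), [70.0, 101.6])
```

View pics/t3.png

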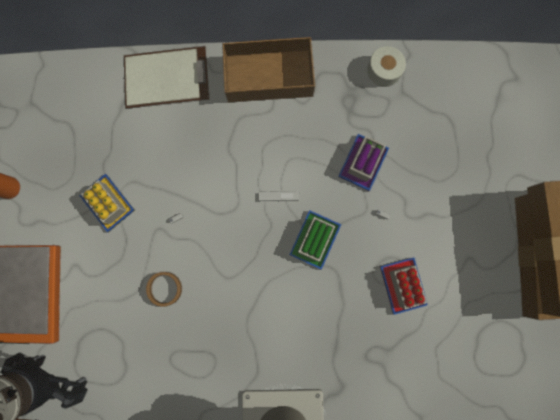

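View pics/s3.png

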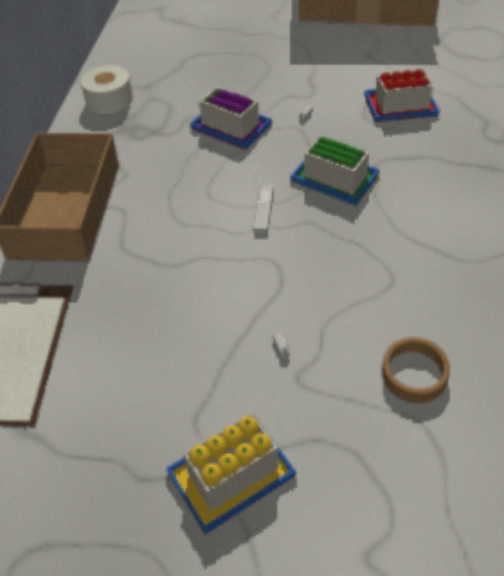

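Both views show all four punnets upright inside the trays of their own colour, with floor showing around them. In the top view they are at yellow (106,202), purple (366,160), green (317,240) and red (406,285), and the arm is clear.

```bash
python3 -c "
from workcell import bot
print(bot.job_done())"
```

```text
the job is handed in; nothing more can be done
None
```

I put all four punnets in the trays of their own colour, upright, lengthways and inside the rims in the last pictures, and handed the job in at about 24 s on the robot's clock; no verdict came back.

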